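# Close the rice cooker and snap its steam-vent cap back on

### The job

The rice cooker has been washed: fold its lid all the way shut, then take the small round steam-vent cap from the counter, set it mouth down over the vent stem on the lid and press it straight down until it clicks over the lugs and sits fully home on its seal. Keep pressing after the click: the program finishes while the gripper is still on the cap, pushing it down firmly (about 10 N) with nothing let go. Leave the other things on the counter where they are.

Things in the scene. Friction and masses are not known exactly. Their poses are not given: they have to be found in the camera images.
- cooker: round rice cooker, brushed-steel drum 224 mm in diameter with a black lid, 161 mm high when shut (stem not counted), fixed to the counter. Origin: centre of its underside, on the counter. Its x axis points from the front (black control panel, towards the robot at yaw 0) to the hinge at the back; z up. Carrying grips reach 129 mm to either side (y), the hinge housing 132 mm to the back
- lid (a joint): angle of the cooker's lid about its hinge (rad): 0 is fully shut (a stop), larger is more open, found between 0.4 and 0.85. The hinge is stiff: the lid stays wherever it is left, and about 1.5 to 3 N pressed down near the front edge folds it
- lid_hinge (a point): point on the hinge axis, 115 mm behind the cooker's axis and 128 mm above the counter; the hinge axis is the cooker's y axis. The point's frame turns with the lid: when shut, its x axis is the cooker's x axis
- lid_front (a point): point to press on: on the top face of the lid near its front edge, on the middle line, 205 mm in front of the hinge axis and 30 mm above it when shut. It moves with the lid; its z axis is square to the lid's top face
- vent_seal: flat round silicone seal, 38 mm in diameter and 3 mm thick, on the lid round the foot of the vent stem; the seat of the cap; it gives up to 1.5 mm under the push. Origin: centre of its upper face, 70 mm in front of the hinge axis and 33 mm above it when the lid is shut (161 mm above the counter); z axis along the stem, away from the lid
- stem_top (a point): centre of the grey vent stem's top, 22 mm above the seal's upper face, on the stem's axis. The stem is 18 mm thick, its top tapered to 11 mm; four rounded sprung lugs reach 26 mm across, 7 mm above the seal. They first resist a cap whose rim is 11 mm above the seal; the push rises to about 10 N at 9 mm, then drops (the click) and from about 4 mm the lugs draw the cap down
- steam_cap: steam-vent cap standing mouth down on the counter: black plastic, round, 40 mm in diameter, 29 mm high, about 40 g, straight sides, flat closed top with three short slots, open mouth below (hole 22 mm across at the rim, wider inside, 26 mm deep). Origin: centre of its lower rim (the mouth); z up through the top
- rice_cup: bystander: clear plastic measuring cup, 60 mm in diameter, 58 mm high, upright; origin at the centre of its underside
- ramekin: bystander: white ceramic bowl, 84 mm in diameter, 42 mm high; origin at the centre of its underside
- spice_jar: bystander: small amber glass jar with a steel cap, 46 mm in diameter, 62 mm high; origin at the centre of its underside
- paddle: bystander: wooden rice paddle lying flat to the left of the cooker, 205 mm long, blade 55 mm wide, 8 mm thick; origin on the counter near its middle, x axis towards the blade
- tin: bystander: food tin, 66 mm in diameter, 100 mm high, to the right and to the right and behind the cooker; origin at the centre of its underside
- pepper_mill: bystander: dark wooden pepper mill, 54 mm in diameter, 145 mm high, far left; origin at the centre of its underside
- mug: bystander: brown mug, 82 mm in diameter, 92 mm high, far right, its handle pointing away from the cooker; origin at the centre of its underside
Mind the look-alikes: they are no part of the job. Several things have the shape of the steam_cap; the one meant has the colours described above.

How it is judged:
On the way, in this order (a step that is already met when the one before it is completed fails the run):
1. the lid is folded fully shut (value of joint lid below 0.03 rad), for 0.2 s.
2. the cap has clicked over the stem's lugs and its rim is down on the seal, the lid still shut (z of steam_cap in the frame of vent_seal between -0.003 and 0.0025 m and horizontal distance between steam_cap and vent_seal below 0.005 m and angle between the z axis of steam_cap and the z axis of vent_seal, either way round below 0.1 rad and value of joint lid below 0.03 rad), for 0.2 s.
At the end, for the whole second after the job is handed in: The lid is shut (within 0.03 rad); the cap is snapped on the stem with its rim on the seal (within 2.5 mm in height, 5 mm sideways, 0.1 rad of tilt); and through the last second the gripper's fingers are still on the cap, pressing it onto the seal with more than 4 N (all of step 2 and contact force between steam_cap and vent_seal above 4 N and contact force between the fingers and steam_cap above 3 N); the arm keeps its last pose, push and grip.
It fails at once if another thing on the counter is moved by more than 30 mm (distance of any of rice_cup, ramekin, spice_jar, paddle, tin, pepper_mill, mug from where it was at the start of the episode above 0.03 m).
It also fails if it takes over 58 s, if anything falls off the work surface, if the arm or the gripper's body presses on something with over 40 N, if the wrist force passes 120 N, or if a joint passes its speed limit or range.

### The arm

A 7-joint arm with a two-finger parallel gripper is mounted at the origin on the work surface. World frame = base frame: x ahead of the robot, y to its left, z up, the work surface at z = 0. Lengths are in m, angles in rad, forces in N, time in s.
With the tool pointing down it reaches from about 0.4 to 0.875 m from the base axis. Payload 6.5 kg.
Tool frame: the origin (TCP) lies midway between the tips of the shut fingers; the grasp point (between the pads) lies 19 mm behind it; z points along the fingers, y is the direction in which the jaws open and shut (so a half turn about z gives the same grasp; the last joint's range is limited). The gripper opens to 88 mm and grips with 3 to 60 N. Pads are 18 mm wide; open, the fingers measure 123 mm over their backs; the gripper's body (75 mm by 187 mm) begins 45 mm behind the grasp point.
Start: joints at [-1.351, 0.536, -0.004, 1.538, 0.003, 1.067, -0.071], TCP at [0.183, 0.624, 0.239] pointing down, gripper open.
Joint ranges: [-2.7, 2.7], [-0.37, 2.16], [-1.27, 1.26], [0.24, 2.4], [-1.31, 4.45], [0.19, 1.91], [-2.76, 2.76]. Speed limits (rad/s): [2.39, 2.39, 3.14, 3.14, 3.14, 3.14, 3.14].

### API

Orientations are given as [roll, pitch, yaw] about the fixed x, y, z axes, in that order (R = Rz(yaw) Ry(pitch) Rx(roll)).
In Python, from rig import monitor, get_image, camera_params, workorder gives the robot as it stands. The module is installed in compiled form; this text tells all that it offers.
- The arm moves only by the tool apply_moves, never from a script. Its argument "plan" is one flat list of numbers, 7 for each row, row after row: the turn, a rotation vector about the tool's x, y, z in degrees, then the shift along the tool's x, y, z in m, then the gripper command: -1 is shut, 1 is fully open, values between are in proportion. In form: [rx, ry, rz, dx, dy, dz, fingers, rx, ry, rz, dx, dy, dz, fingers, ...]. A call has 1 to 5 rows; each row shifts and turns the commanded pose from where the row before left it, along the tool's axes as they then stand; what a row does not reach is not made up. A row lasts 1/8 s, in which the tool goes at most 62.5 mm and 10.7 degrees, less where a joint would pass 70% of its speed; a pose out of reach is approached as far as the arm can. A call with a gripper value outside its range is refused whole. The fingers move at their own pace and stop on an object; "force" is the grip in N (left out, the last holds). Time passes only in rows, so rows that do not move let the fingers close. It gives the time, the measured TCP pose, the force and the opening at its end, in the units of the state.
- monitor.get_state(): the state, without advancing time (a new reading comes with each control period).
- get_image(name): name is "scene" or "top" or "wrist"; returns the picture (384x512x3 uint8, red, green, blue); there is no depth.
- camera_params(name): a dict with "intrinsics" (3x3 intrinsics, pixels), "cam_to_world" (4x4, takes a point from camera to world coordinates); the wrist camera has in their place "mount" (4x4, takes a point from camera to tool coordinates, whose origin is the TCP and whose axes are the flange's). Camera axes: x right, y down, z forward; pixel columns grow to the right and rows downward; lengths in m; the calibration is good to about 2 mm. The wrist camera is an equidistant fisheye: a pixel r from the principal point sees the ray r / f radians off the axis. A picture is of the moment at which its call begins: read the wrist's pose just before it. camera_params takes no time and is no camera call.
- workorder.finish_job(): hands the job in, once; it reports no verdict.
The state is a dict: "time_s": time; "joint_positions": joint angles; "qd": joint speeds; "joint_torque": joint torques, N m; "eef_pos": TCP position; "tool_rot": TCP orientation; "contact_force": force on the tool from outside, world axes, zero at the start; "ft_torque": the same for the moment, N m; "width": opening from 0.0 (shut) to 1.0 (fully open).
Only numpy, scipy, OpenCV 4.12 (cv2) and the standard library are available. Lean on these libraries where they do the work, as an engineer would, in place of code of your own. Each camera call takes 0.05 s, during which the arm holds its last target. There are 200 camera calls.

## Working session

There is one attempt and no reset: what is moved stays moved. The work goes in short steps, Python scripts to look and compute and a tool call to move; the robot and the scene stay as the last step left them, time stands still between calls to the robot, and variables do not carry over. Pictures are saved under pics/ and viewed, about 8 in all and at most 12, crops included, and the job is handed in when it is done.

Besides the shell and the picture viewer there is one more tool, called after "Call:" as a command line: name --argument value ..., lists and objects as JSON in quotes. apply_moves: Moves the arm, as the interface text tells. Its arguments: {"type":"object","properties":{"plan":{"type":"array","items":{"type":"number"}},"force":{"type":"number"}},"required":["plan"]}

```bash
mkdir -p pics
cat > h.py <<'E'
import numpy as np, cv2
from rig import monitor, get_image, camera_params, workorder
from scipy.spatial.transform import Rotation as R
def snap(n,f):
    im=get_image(n); cv2.imwrite('pics/'+f,im[:,:,::-1]); return im
def ray(n,u,v):
    c=camera_params(n);K=np.array(c['intrinsics']);T=np.array(c['cam_to_world'])
    d=T[:3,:3]@np.linalg.solve(K,[u,v,1.]);return T[:3,3],d/np.linalg.norm(d)
def onz(n,u,v,z):
    o,d=ray(n,u,v);return o+d*(z-o[2])/d[2]
E
python3 - <<'E'
from h import *
a=snap('scene','s0.png');b=snap('top','t0.png')
for n in('scene','top'):print(n,{k:np.round(v,3).tolist() for k,v in camera_params(n).items()})
print(camera_params('wrist'))
print(monitor.get_state())
E
```

```text
scene {'intrinsics': [[385.426, 0.0, 253.62], [0.0, 385.426, 192.425], [0.0, 0.0, 1.0]], 'cam_to_world': [[-0.385, 0.584, -0.715, 1.407], [0.923, 0.238, -0.302, 0.339], [-0.006, -0.776, -0.631, 0.885], [0.0, 0.0, 0.0, 1.0]]}
top {'intrinsics': [[413.744, 0.0, 261.78], [0.0, 413.744, 197.654], [0.0, 0.0, 1.0]], 'cam_to_world': [[-0.007, -0.993, 0.116, 0.388], [-1.0, 0.005, -0.017, 0.013], [0.016, -0.116, -0.993, 1.717], [0.0, 0.0, 0.0, 1.0]]}
{'intrinsics': array([[297.31863964,   0.        , 257.17376933],
       [  0.        , 297.31863964, 196.61620446],
       [  0.        ,   0.        ,   1.        ]]), 'mount': array([[-6.31812466e-04, -9.52702351e-01, -3.03904312e-01,
         7.85850430e-02],
       [ 9.99999710e-01, -4.72841373e-04, -5.96685166e-04,
        -6.58347411e-04],
       [ 4.24764828e-04, -3.03904601e-01,  9.52702374e-01,
        -1.45252955e-01],
       [ 0.00000000e+00,  0.00000000e+00,  0.00000000e+00,
         1.00000000e+00]])}
{'time_s': 0.1, 'joint_positions': array([-1.35122486,  0.53708803, -0.00441923,  1.53870681,  0.00263017,
        1.06731309, -0.07120914]), 'qd': array([-0.00177953, -0.0011199 , -0.00100706, -0.00204183, -0.00064371,
        0.0011696 , -0.00158276]), 'joint_torque': array([ 2.00168164e-03, -5.72077560e+01,  9.93479267e-01, -2.52231216e+01,
       -5.62306785e-02,  1.33988520e-02,  4.04030789e-05]), 'eef_pos': array([0.18311595, 0.62312636, 0.23795475]), 'tool_rot': array([-3.14008981e+00,  1.48138115e-04,  2.85588163e+00]), 'contact_force': array([-0.35026785,  0.56658151, -0.55117849]), 'ft_torque': array([-0.01556973,  0.02409599,  0.02182475]), 'width': 0.999095526503424}
```

View pics/s0.png

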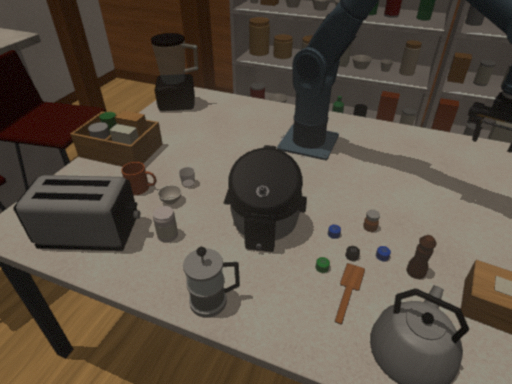

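View pics/t0.png

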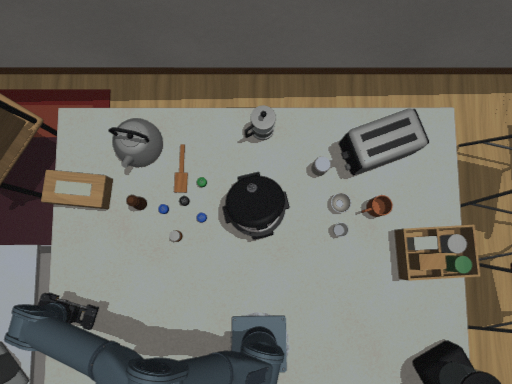

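The black cap is at scene (352,253) and top (184,201), with blue and green look-alikes around it. The cooker is at top (256,205) with its hinge towards +x. Next I'll get rough positions and a zoomed look.

Run:
```python
from h import *
t=cv2.imread('pics/t0.png');s=cv2.imread('pics/s0.png')
def blob(im,box,thr):
    x0,y0,x1,y1=box;g=im[y0:y1,x0:x1].max(2);m=(g<thr).astype(np.uint8)
    n,l,st,c=cv2.connectedComponentsWithStats(m);i=1+np.argmax(st[1:,4]);print(st[i]);return c[i]+[x0,y0]
u=blob(t,(175,192,194,210),80);print('cap top',u,onz('top',*u,.022))
u=blob(s,(340,242,364,264),80);print('cap scene',u,onz('scene',*u,.014))
for n,p in dict(jar=(175,236),b1=(201,217),b2=(163,209),g=(201,182),paddle=(181,183)).items():print(n,onz('top',*p,.03))
a=cv2.resize(t[165:250,200:310],None,fx=5,fy=5,interpolation=2)
b=cv2.resize(s[140:260,215:315],None,fx=4,fy=4,interpolation=2)
c=np.zeros((max(a.shape[0],b.shape[0]),a.shape[1]+b.shape[1],3),np.uint8);c[:a.shape[0],:a.shape[1]]=a;c[:b.shape[0],a.shape[1]:]=b
cv2.imwrite('pics/z0.png',cv2.resize(c,(800,int(c.shape[0]*800/c.shape[1]))));print(c.shape)
```

```text
[ 4  4 11 10 77]
cap top [183.97402597 200.55844156] [0.57501476 0.30452684 0.022     ]
[  6   4  14  15 167]
cap scene [352.38922156 253.04191617] [0.57426604 0.30684838 0.014     ]
jar [0.42995622 0.33725675 0.03      ]
b1 [0.50637795 0.23298827 0.03      ]
b2 [0.53994888 0.38791839 0.03      ]
g [0.65059172 0.23442864 0.03      ]
paddle [0.64680279 0.31640936 0.03      ]
(480, 950, 3)
```

View pics/z0.png

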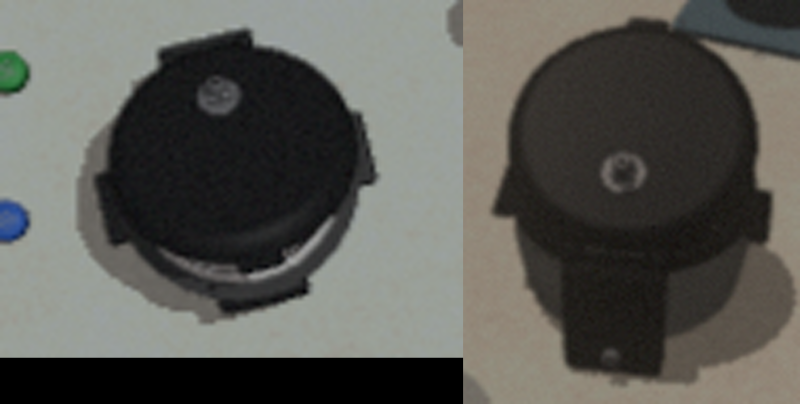

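Run:
```python
from h import *
o1,d1=ray('top',251.8,187.6);o2,d2=ray('scene',262.8,191.1)
A=np.c_[d1,-d2];k=np.linalg.lstsq(A,o2-o1,rcond=None)[0]
p,q=o1+k[0]*d1,o2+k[1]*d2;P=(p+q)/2;print('stem',P,np.linalg.norm(p-q))
for z in(.06,.1,.13):
    L=onz('top',226.1,214.9,z);Rr=onz('top',286.7,200.6,z);F=onz('top',262.5,235.5,z);H=onz('top',248.9,176.2,.128)
    print(z,(L+Rr)/2,L-Rr,np.linalg.norm(L-Rr),'F',F,'H',H, 'yaw',np.arctan2(*(H-F)[1::-1]),np.arctan2(-(L-Rr)[0],(L-Rr)[1]))
for a in (.4,.5,.6,.7,.8):print(a, 'stem rel axis',.115-.07*np.cos(a)+.055*np.sin(a),'z',.128+.07*np.sin(a)+.055*np.cos(a),'front',.115-.205*np.cos(a)+.03*np.sin(a),.128+.205*np.sin(a)+.03*np.cos(a))
```

```text
stem [0.60331869 0.02616737 0.18865061] 0.0037829459789377184
0.06 [0.54031174 0.00679433 0.06      ] [-0.05638667  0.24397054  0.        ] 0.2504018348655159 F [ 0.42890949 -0.0165533   0.06      ] H [0.65733144 0.03592087 0.128     ] yaw 0.22580692837324096 0.22713263738934233
0.1 [0.53664061 0.00694677 0.1       ] [-0.05502579  0.23808236  0.        ] 0.24435843811067204 F [ 0.42792703 -0.01583737  0.1       ] H [0.65733144 0.03592087 0.128     ] yaw 0.22190455832329037 0.22713263738934283
0.13 [0.53388726 0.0070611  0.13      ] [-0.05400513  0.23366622  0.        ] 0.23982589054453907 F [ 0.42719019 -0.01530042  0.13      ] H [0.65733144 0.03592087 0.128     ] yaw 0.2189951706743496 0.22713263738934245
0.4 stem rel axis 0.07194373924677383 z 0.2059176386317642 front -0.0621349535013319 0.2354625899933599
0.5 stem rel axis 0.07993762529090506 z 0.20982682860626473 front -0.050521659029400326 0.2526097122705728
0.6 stem rel axis 0.08828184299304946 z 0.21291843195768478 front -0.03725452685463298 0.2685117754932726
0.7 stem rel axis 0.0968930196881588 z 0.21516155840728524 front -0.022466117776189398 0.2830098915022613
0.8 stem rel axis 0.10568511534517218 z 0.2165337953770607 front -0.006304192689183207 0.2959591999148171
```

```bash
cat >> h.py <<'E'
def plan(wps,grip,vmax=.055,p0=None):
    """wps: list of (xyz,yaw) tool down; prints rows, shift in axes before the row's turn"""
    s=monitor.get_state();p=np.array(s['eef_pos'] if p0 is None else p0);r=R.from_euler('xyz',s['tool_rot'])
    print('t',round(s['time_s'],2),'p',p.round(4),'rpy',np.round(s['tool_rot'],3),'F',np.round(s['contact_force'],1),'w',round(s['width'],3))
    for xyz,yaw in wps:
        t=R.from_euler('xyz',[np.pi,0,yaw]);rv=(r.inv()*t).as_rotvec(degrees=True);d=np.array(xyz)-p
        n=int(np.ceil(max(np.linalg.norm(d)/vmax,np.linalg.norm(rv)/9,1)))
        for i in range(n):
            print(','.join('%g'%x for x in list(np.round(rv/n,2))+list(np.round(r.inv().apply(d/n),4))+[grip])+',')
            r=r*R.from_rotvec(rv/n,degrees=True)
        p=np.array(xyz);r=t
E
python3 - <<'E'
from h import *
print(onz('top',137,203,.12))
plan([((.33,.36,.32),2.2),((.482,-.006,.30),1.8)],-1)
E
```

```text
[0.55567129 0.46846409 0.12      ]
t 0.1 p [0.1831 0.6231 0.238 ] rpy [-3.14   0.     2.856] F [-0.4  0.6 -0.6] w 0.999
-0.01,0.01,6.26,-0.0359,-0.0352,-0.0136,-1,
-0.01,0.01,6.26,-0.0395,-0.0311,-0.0136,-1,
-0.01,0.01,6.26,-0.0426,-0.0266,-0.0136,-1,
-0.01,0.01,6.26,-0.0453,-0.0218,-0.0136,-1,
-0.01,0.01,6.26,-0.0474,-0.0167,-0.0137,-1,
-0.01,0.01,6.26,-0.0489,-0.0114,-0.0137,-1,
0,-0,2.86,-0.0482,-0.0116,0.0025,-1,
0,-0,2.86,-0.0487,-0.0091,0.0025,-1,
0,-0,2.86,-0.0491,-0.0067,0.0025,-1,
0,-0,2.86,-0.0494,-0.0042,0.0025,-1,
0,-0,2.86,-0.0495,-0.0018,0.0025,-1,
0,-0,2.86,-0.0495,0.0007,0.0025,-1,
0,-0,2.86,-0.0494,0.0032,0.0025,-1,
0,-0,2.86,-0.0492,0.0057,0.0025,-1,
```

Call:
apply_moves --plan '[0,0,6.3,-0.036,-0.035,-0.0136,-1,0,0,6.3,-0.0395,-0.031,-0.0136,-1,0,0,6.3,-0.0425,-0.0265,-0.0136,-1,0,0,6.3,-0.045,-0.022,-0.0136,-1,0,0,6.3,-0.0475,-0.0165,-0.0136,-1]' --force 30

```text
time_s: 0.72
eef_pos: [0.3059, 0.4028, 0.3069]
tool_rot: [-3.141, 0.0, 2.302]
contact_force: [0.6, 0.8, -0.1]
width: 0.452
```

Call:
apply_moves --plan '[0,0,6.3,-0.049,-0.0115,-0.0136,-1,0,0,2.9,-0.048,-0.0115,0.0025,-1,0,0,2.9,-0.0485,-0.009,0.0025,-1,0,0,2.9,-0.049,-0.0065,0.0025,-1,0,0,2.9,-0.0495,-0.004,0.0025,-1]'

```text
time_s: 1.35
eef_pos: [0.4054, 0.176, 0.3102]
tool_rot: [-3.142, -0.0, 1.992]
contact_force: [1.6, 0.3, -0.1]
width: 0.004
```

Run:
```python
from h import *
plan([((.480,-.006,.30),1.8)],-1)
```

```text
t 1.35 p [0.4054 0.176  0.3102] rpy [-3.142 -0.     1.992] F [ 1.6  0.3 -0.1] w 0.004
-0,-0,2.75,-0.0491,-0.0016,0.0025,-1,
-0,-0,2.75,-0.0492,0.0008,0.0025,-1,
-0,-0,2.75,-0.0491,0.0031,0.0025,-1,
-0,-0,2.75,-0.0489,0.0055,0.0025,-1,
```

Call:
apply_moves --plan '[0,0,2.8,-0.0475,-0.0016,0.0025,-1,0,0,2.8,-0.0475,0.0008,0.0025,-1,0,0,2.8,-0.0475,0.003,0.0025,-1,0,0,2.8,-0.042,0.005,0.0025,-1,0,0,0,0,0,0,-1]'

```text
time_s: 1.98
eef_pos: [0.4759, 0.0034, 0.3001]
tool_rot: [-3.141, 0.001, 1.792]
contact_force: [0.7, 1.0, 0.2]
width: 0.006
```

Run:
```python
from h import *
plan([((.475,-.008,.25),1.8)],-1)
snap('wrist','w1.png')
```

```text
t 1.98 p [0.4759 0.0034 0.3001] rpy [-3.141e+00  1.000e-03  1.792e+00] F [0.7 1.  0.2] w 0.006
-0.03,0.08,-0.45,-0.0109,-0.0034,0.0501,-1,
```

View pics/w1.png

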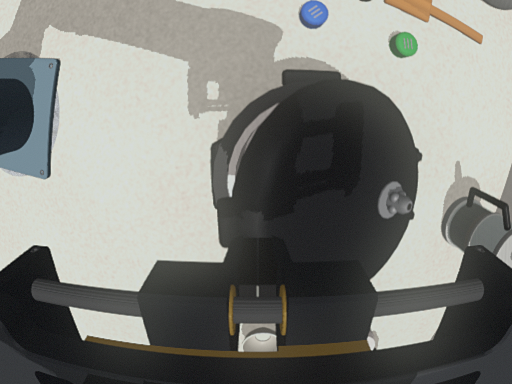

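The wrist view shows the closed fingers over the lid's front, with the stem at (395,203). Now I'll press down along the lid's arc.

Call:
apply_moves --plan '[0,0,0,-0.006,0,0.03,-1,0,0,0,-0.003,0,0.02,-1,0,0,0,0,-0.003,0.012,-1,0,0,0,0,-0.005,0.012,-1,0,0,0,0,-0.005,0.012,-1]'

```text
time_s: 2.65
eef_pos: [0.4647, -0.0045, 0.2139]
tool_rot: [3.141, -0.001, 1.799]
contact_force: [-1.7, 1.0, 1.5]
width: 0.005
```

Call:
apply_moves --plan '[0,0,0,0,-0.005,0.012,-1,0,0,0,0,-0.005,0.012,-1,0,0,0,0,-0.005,0.012,-1,0,0,0,0,-0.004,0.01,-1,0,0,0,0,0,0,-1]'

```text
time_s: 3.28
eef_pos: [0.4455, -0.0096, 0.1675]
tool_rot: [-3.14, -0.0, 1.798]
contact_force: [-0.1, -0.0, -0.2]
width: 0.006
```

Call:
apply_moves --plan '[0,0,0,0,0,0.004,-1,0,0,0,0,0,0.004,-1,0,0,0,0,0,0.003,-1,0,0,0,0,0,0.002,-1,0,0,0,0,0,0,-1]'

```text
time_s: 3.9
eef_pos: [0.4466, -0.0094, 0.1578]
tool_rot: [3.141, -0.003, 1.797]
contact_force: [-14.1, -0.0, 43.5]
width: 0.008
```

Run:
```python
from h import *
plan([],-1)
t=snap('top','t2.png');s=snap('scene','s2.png');w=snap('wrist','w2.png')
cv2.imwrite('pics/z2.png',cv2.resize(np.hstack([cv2.resize(t[165:250,200:310],(497,384)),cv2.resize(s[140:260,215:315],(320,384))]),(800,376))[:,:,::-1])
```

```text
t 3.9 p [ 0.4466 -0.0094  0.1578] rpy [ 3.141e+00 -3.000e-03  1.797e+00] F [-14.1  -0.   43.5] w 0.008
```

View pics/z2.png

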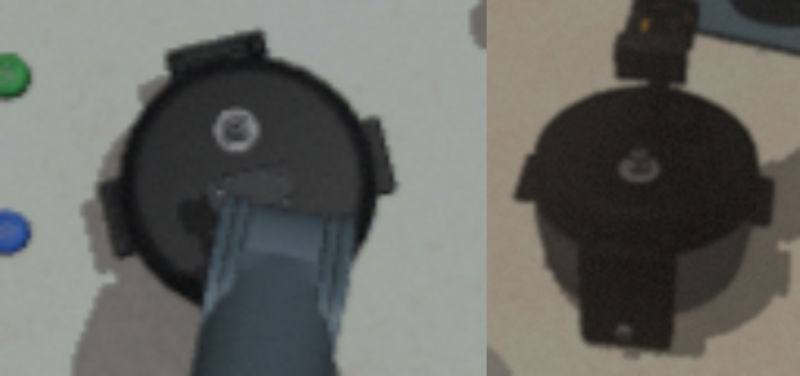

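The lid is shut: the rim sits level and 43 N is reacting on the stop. Now I'll lift off.

Call:
apply_moves --plan '[0,0,0,0,0,-0.02,-1,0,0,0,0,0.02,-0.05,-1,0,0,0,0,0.05,-0.02,-1,0,0,0,0,0.03,0,-1,0,0,0,0,0,0,-1]'

```text
time_s: 4.68
eef_pos: [0.5455, 0.014, 0.2452]
tool_rot: [3.14, 0.001, 1.8]
contact_force: [-0.8, 0.4, -0.5]
width: 0.004
```

```bash
cat >> h.py <<'E'
def wray(u,v,st):
    c=camera_params('wrist');K=np.array(c['intrinsics']);M=np.array(c['mount'])
    x=np.array([(u-K[0,2]),(v-K[1,2])]);r=np.hypot(*x);th=r/K[0,0]
    d=np.r_[x/max(r,1e-9)*np.sin(th),np.cos(th)]
    Rt=R.from_euler('xyz',st['tool_rot']).as_matrix()
    return st['eef_pos']+Rt@M[:3,3],Rt@M[:3,:3]@d
def wonz(u,v,z,st):
    o,d=wray(u,v,st);return o+d*(z-o[2])/d[2]
def wproj(P,st):
    c=camera_params('wrist');K=np.array(c['intrinsics']);M=np.array(c['mount'])
    Rt=R.from_euler('xyz',st['tool_rot']).as_matrix()
    d=M[:3,:3].T@(Rt.T@(np.array(P)-st['eef_pos'])-M[:3,3]);th=np.arctan2(np.hypot(*d[:2]),d[2])
    return K[:2,2]+K[0,0]*th*d[:2]/np.hypot(*d[:2])
E
python3 - <<'E'
from h import *
import pickle
o1,d1=ray('top',253.6,194.4);o2,d2=ray('scene',263.3,192.7)
k=np.linalg.lstsq(np.c_[d1,-d2],o2-o1,rcond=None)[0]
print('seal tri',o1+k[0]*d1,o2+k[1]*d2,'top@.17',onz('top',253.6,194.4,.17))
st=monitor.get_state();plan([],-1);w=snap('wrist','w3.png');pickle.dump(st,open('w3.pkl','wb'))
print('pred stem px',wproj((.581,.017,.161),st),wproj((.581,.017,.183),st),'cap',wproj((.575,.305,.029),st))
E
```

```text
seal tri [0.58145934 0.01786836 0.16379127] [0.58037648 0.0209666  0.16366605] top@.17 [0.580687   0.01784934 0.17      ]
t 4.67 p [0.5455 0.014  0.2452] rpy [3.14e+00 1.00e-03 1.80e+00] F [-0.8  0.4 -0.5] w 0.004
pred stem px [299.9099217  207.99778295] [303.84670237 217.88656376] cap [331.93371413 -40.32734363]
```

View pics/w3.png

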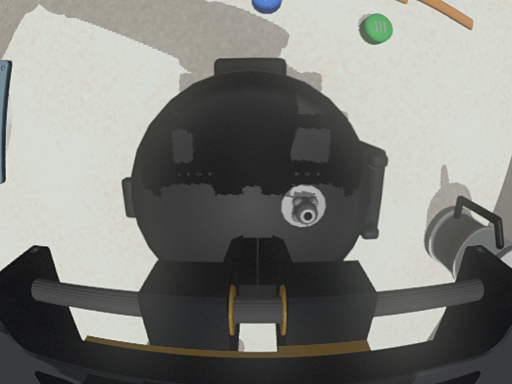

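Run:
```python
from h import *
import pickle
st=pickle.load(open('w3.pkl','rb'))
print(wonz(303.5,206,.161,st),wonz(307,215,.183,st))
plan([((.57,.24,.25),1.8)],.4)
plan([((.57,.24,.14),1.8)],.4,p0=(.57,.24,.25))
```

```text
[0.58345515 0.01935768 0.161     ] [0.58270927 0.01978914 0.183     ]
t 4.72 p [0.5439 0.0132 0.2448] rpy [-3.141e+00  1.000e-03  1.799e+00] F [ 0.1  0.2 -0.1] w -0.003
-0.01,0.01,-0.02,0.043,0.0153,-0.0011,0.4,
-0.01,0.01,-0.02,0.043,0.0153,-0.0011,0.4,
-0.01,0.01,-0.02,0.043,0.0154,-0.0011,0.4,
-0.01,0.01,-0.02,0.043,0.0154,-0.0011,0.4,
-0.01,0.01,-0.02,0.043,0.0154,-0.001,0.4,
t 4.72 p [0.57 0.24 0.25] rpy [-3.141e+00  1.000e-03  1.799e+00] F [ 0.1  0.2 -0.1] w -0.003
-0.02,0.01,-0.04,0,0,0.055,0.4,
-0.02,0.01,-0.04,0,0,0.055,0.4,
```

Call:
apply_moves --plan '[0,0,0,0.043,0.0154,0,0.4,0,0,0,0.043,0.0154,0,0.4,0,0,0,0.043,0.0154,0,0.4,0,0,0,0.043,0.0154,0.01,0.4,0,0,0,0.043,0.0154,0.04,0.4]'

```text
time_s: 5.35
eef_pos: [0.5713, 0.2412, 0.1967]
tool_rot: [3.138, -0.001, 1.797]
contact_force: [0.4, 0.0, 0.1]
width: 0.548
```

Call:
apply_moves --plan '[0,0,0,0,0,0.04,0.4,0,0,0,0,0,0.01,0.4,0,0,0,0,0,0,0.4]'

```text
time_s: 5.72
eef_pos: [0.5703, 0.2386, 0.1457]
tool_rot: [-3.141, 0.001, 1.796]
contact_force: [0.5, 0.2, 0.5]
width: 0.7
```

Run:
```python
from h import *
import pickle
st=monitor.get_state();plan([],-1);w=snap('wrist','w4.png');pickle.dump(st,open('w4.pkl','wb'))
print('pred cap px',wproj((.575,.3055,.029),st),wproj((.575,.3055,.0),st))
```

```text
t 5.72 p [0.5703 0.2386 0.1457] rpy [-3.141e+00  1.000e-03  1.796e+00] F [0.5 0.2 0.5] w 0.7
pred cap px [279.7732896  120.56116322] [277.55169978 118.95806786]
```

View pics/w4.png

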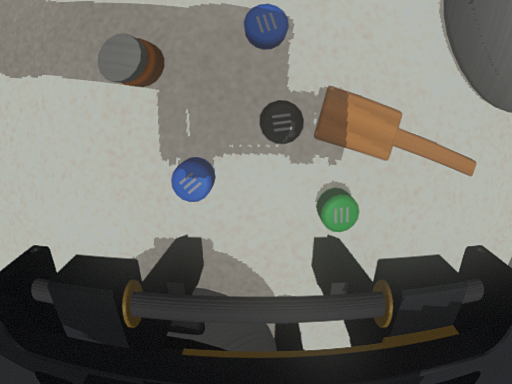

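The cap is at about (282,121). The paddle blade's edge is only about 30 mm from its centre along the present jaw axis, so I'll turn the gripper about 86° to straddle it the other way.

Run:
```python
from h import *
import pickle
st=pickle.load(open('w4.pkl','rb'));w=cv2.imread('pics/w4.png')
m=np.zeros(w.shape[:2],np.uint8);m[95:148,256:308]=(w[95:148,256:308].max(2)<75)
n,l,s,c=cv2.connectedComponentsWithStats(m);i=1+np.argmax(s[1:,4])
(cx,cy),r=cv2.minEnclosingCircle(cv2.findContours((l==i).astype(np.uint8),0,1)[0][0])
print(s[i],c[i],(cx,cy),r, wonz(*c[i],.029,st),wonz(cx,cy,.02,st))
for q in((315,140),(333,86)):print('paddle corner',wonz(*q,.008,st))
C=wonz(*c[i],.027,st)
plan([((C[0],C[1],.13),.29)],.4)
```

```text
[ 260  100   43   44 1324] [280.96676737 121.4358006 ] (281.0, 121.5) 21.983047485351562 [0.57619884 0.30499429 0.029     ] [0.57704925 0.30460929 0.02      ]
paddle corner [0.6143634  0.29480525 0.008     ]
paddle corner [0.61846498 0.35026344 0.008     ]
t 5.78 p [0.5711 0.2389 0.1466] rpy [3.14  0.    1.796] F [-0.1 -0.5  0.4] w 0.696
0.01,-0,8.63,0.0063,0.002,0.0017,0.4,
0.01,-0,8.63,0.0065,0.001,0.0017,0.4,
0.01,-0,8.63,0.0066,0,0.0017,0.4,
0.01,-0,8.63,0.0065,-0.001,0.0017,0.4,
0.01,-0,8.63,0.0063,-0.0019,0.0017,0.4,
0.01,-0,8.63,0.006,-0.0029,0.0017,0.4,
0.01,-0,8.63,0.0055,-0.0037,0.0017,0.4,
0.01,-0,8.63,0.0048,-0.0045,0.0017,0.4,
0.01,-0,8.63,0.0041,-0.0052,0.0017,0.4,
0.01,-0,8.63,0.0033,-0.0057,0.0017,0.4,
```

Call:
apply_moves --plan '[0,0,8.6,0.0063,0.002,0.0017,0.4,0,0,8.6,0.0065,0.001,0.0017,0.4,0,0,8.6,0.0066,0,0.0017,0.4,0,0,8.6,0.0065,-0.001,0.0017,0.4,0,0,8.6,0.0063,-0.002,0.0017,0.4]'

```text
time_s: 6.4
eef_pos: [0.574, 0.273, 0.1391]
tool_rot: [3.14, -0.003, 1.042]
contact_force: [-0.8, 0.2, -0.0]
width: 0.698
```

Call:
apply_moves --plan '[0,0,8.6,0.006,-0.003,0.0017,0.4,0,0,8.6,0.0055,-0.0037,0.0017,0.4,0,0,8.6,0.0048,-0.0045,0.0017,0.4,0,0,8.6,0.004,-0.005,0.0017,0.4,0,0,8.6,0.0033,-0.0057,0.0017,0.4]'

```text
time_s: 7.02
eef_pos: [0.5763, 0.3061, 0.1306]
tool_rot: [-3.14, -0.003, 0.292]
contact_force: [-0.7, -0.1, -0.1]
width: 0.699
```

Run:
```python
from h import *
st=monitor.get_state();plan([((.576,.305,.006),.29)],.4,vmax=.03);w=snap('wrist','w5.png')
print(wproj((.576,.305,.029),st))
```

```text
t 7.03 p [0.5763 0.3061 0.1306] rpy [-3.14e+00 -3.00e-03  2.92e-01] F [-0.7 -0.1 -0.1] w 0.699
-0.02,-0.03,0.02,-0.0002,0.0002,0.0249,0.4,
-0.02,-0.03,0.02,-0.0002,0.0002,0.0249,0.4,
-0.02,-0.03,0.02,-0.0002,0.0002,0.0249,0.4,
-0.02,-0.03,0.02,-0.0002,0.0002,0.0249,0.4,
-0.02,-0.03,0.02,-0.0001,0.0002,0.0249,0.4,
[257.58886988 197.59673943]
```

View pics/w5.png

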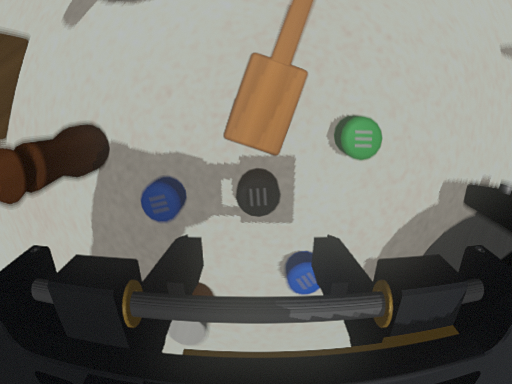

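Call:
apply_moves --plan '[0,0,0,0.001,0,0.03,0.4,0,0,0,0.001,0,0.03,0.4,0,0,0,0,0,0.03,0.4,0,0,0,0,0,0.023,0.4,0,0,0,0,0,0.01,0.4]'

```text
time_s: 7.7
eef_pos: [0.5772, 0.3062, 0.005]
tool_rot: [-3.141, 0.0, 0.298]
contact_force: [0.1, -0.3, 0.1]
width: 0.699
```

Call:
apply_moves --plan '[0,0,0,0,0,0,-1,0,0,0,0,0,0,-1,0,0,0,0,0,0,-1,0,0,0,0,0,0,-1]' --force 45

```text
time_s: 8.2
eef_pos: [0.578, 0.3066, 0.0065]
tool_rot: [-3.141, -0.002, 0.297]
contact_force: [-1.2, -0.1, 6.2]
width: 0.445
```

Run:
```python
from h import *
plan([((.578,.3066,.12),.297),((.580,.12,.235),.297),((.582,.020,.235),.297)],-1)
```

```text
t 8.2 p [0.578  0.3066 0.0065] rpy [-3.141e+00 -2.000e-03  2.970e-01] F [-1.2 -0.1  6.2] w 0.445
-0,-0.03,0.01,0.0001,-0,-0.0378,-1,
-0,-0.03,0.01,0.0001,-0,-0.0378,-1,
-0,-0.03,0.01,0,-0,-0.0378,-1,
0,0,0,-0.0132,0.0448,-0.0288,-1,
0,0,0,-0.0132,0.0448,-0.0288,-1,
0,0,0,-0.0132,0.0448,-0.0288,-1,
0,0,0,-0.0132,0.0448,-0.0288,-1,
0,0,0,-0.0137,0.0481,0,-1,
0,0,0,-0.0137,0.0481,0,-1,
```

Call:
apply_moves --plan '[0,0,0,0,0,-0.038,-1,0,0,0,0,0,-0.038,-1,0,0,0,0,0,-0.038,-1,0,0,0,-0.0132,0.0448,-0.029,-1,0,0,0,-0.0132,0.0448,-0.029,-1]'

```text
time_s: 8.82
eef_pos: [0.5779, 0.2122, 0.1783]
tool_rot: [-3.142, -0.0, 0.299]
contact_force: [-0.5, -0.6, -0.0]
width: 0.442
```

Call:
apply_moves --plan '[0,0,0,-0.0132,0.0448,-0.029,-1,0,0,0,-0.0132,0.0448,-0.029,-1,0,0,0,-0.0137,0.048,0,-1,0,0,0,-0.0137,0.048,0,-1,0,0,0,0,0,0,-1]'

```text
time_s: 9.45
eef_pos: [0.5805, 0.0145, 0.2361]
tool_rot: [3.14, -0.0, 0.289]
contact_force: [0.0, -0.5, -0.6]
width: 0.447
```

Run:
```python
from h import *
plan([((.582,.020,.21),.297)],-1)
t=snap('top','t6.png');s=snap('scene','s6.png');w=snap('wrist','w6.png')
a=cv2.resize(s[130:240,205:325],(480,440),interpolation=2);b=cv2.resize(w[180:384,170:345],(320,373))
c=np.zeros((440,800,3),np.uint8);c[:,:480]=a;c[:373,480:]=b
cv2.imwrite('pics/z6.png',c[:,:,::-1])
```

```text
t 9.45 p [0.5805 0.0145 0.2361] rpy [ 3.14  -0.     0.289] F [ 0.  -0.5 -0.6] w 0.447
0.09,-0.02,-0.43,0.003,-0.0049,0.0261,-1,
```

View pics/z6.png

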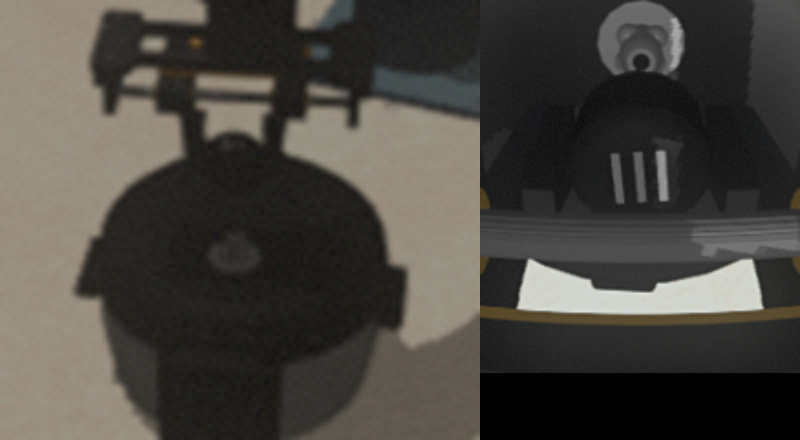

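Run:
```python
from h import *
st=monitor.get_state();w=cv2.imread('pics/w6.png')
st['eef_pos']=np.array([.5805,.0145,.2361])
c=wonz(256.4,276.8,.2586,st);s=wonz(258,213.9,.183,st);e=wonz(258,201.9,.161,st)
print('cap',c,'stem',s,'seal',e,'d',s-c,e-c)
for P in((.5805,.0145,.2586),):print(wproj(P,st))
Rt=R.from_euler('xyz',st['tool_rot']).as_matrix()
print('cap-in-tool',Rt.T@(c-st['eef_pos']),'move',Rt.T@(s-c))
cv2.imwrite('pics/z7.png',cv2.resize(w[180:330,190:330],None,fx=4,fy=4,interpolation=2))
```

```text
cap [0.57911623 0.01375756 0.2586    ] stem [0.58318088 0.01401969 0.183     ] seal [0.58473886 0.01444646 0.161     ] d [ 0.00406465  0.00026213 -0.0756    ] [ 0.00562263  0.0006889  -0.0976    ]
[255.76899346 274.16564625]
cap-in-tool [-0.00154291  0.00028026 -0.02250015] move [0.00396899 0.00102027 0.07559865]
```

View pics/z7.png

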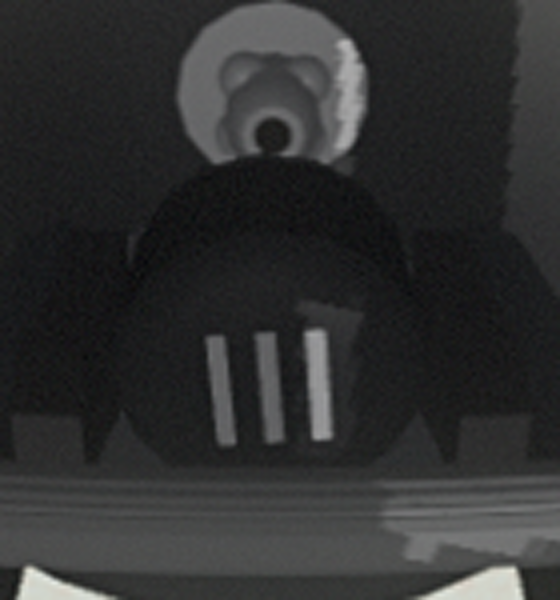

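Run:
```python
from h import *
for k in range(2):
    st=monitor.get_state();print(st['time_s'],st['eef_pos'].round(4),st['tool_rot'].round(4))
    w=snap('wrist','w8.png')
print(monitor.get_state()['eef_pos'].round(4))
d=np.abs(cv2.imread('pics/w6.png').astype(int)-cv2.imread('pics/w8.png')).mean();print(d)
st['eef_pos']=monitor.get_state()['eef_pos']
c=wonz(257.5,277,.2586,st);s=wonz(258,213.5,.183,st)
Rt=R.from_euler('xyz',st['tool_rot']).as_matrix()
print('cap',c,'stem',s,'cap-in-tool',Rt.T@(c-st['eef_pos']),'move',Rt.T@(s-c))
# bright seal/slots pixel positions
g=cv2.cvtColor(cv2.imread('pics/w8.png'),6)
m=(g[175:225,225:290]>75).astype(np.uint8);n,l,q,cc=cv2.connectedComponentsWithStats(m);i=1+np.argmax(q[1:,4]);print(q[i]+[225,175,0,0,0])
```

```text
9.6 [0.581  0.021  0.2351] [-3.1406e+00  1.0000e-04  2.9840e-01]
9.65 [0.581  0.0214 0.235 ] [-3.1407e+00  3.0000e-04  2.9950e-01]
[0.5811 0.0215 0.235 ]
3.177549574110243
cap [0.58040258 0.02045757 0.2586    ] stem [0.58442413 0.0212648  0.183     ] cap-in-tool [-0.00096293  0.00081358 -0.023571  ] move [0.00410294 0.00048266 0.0755984 ]
[ 237  181   47   41 1003]
```

Call:
apply_moves --plan '[0,0,0,0.002,0.001,0.02,-1,0,0,0,0,0,0.015,-1,0,0,0,0,0,0.008,-1,0,0,0,0,0,0.005,-1,0,0,0,0,0,0,-1]' --force 60

```text
time_s: 10.32
eef_pos: [0.5832, 0.0192, 0.1871]
tool_rot: [3.142, 0.0, 0.297]
contact_force: [0.2, 0.4, -0.6]
width: 0.443
```

Run:
```python
from h import *
w=snap('wrist','w9.png');s=snap('scene','s9.png');plan([],-1)
a=cv2.resize(w[170:300,180:340],(480,390),interpolation=2);b=cv2.resize(s[160:225,225:305],(320,260),interpolation=2)
c=np.zeros((390,800,3),np.uint8);c[:,:480]=a;c[:260,480:]=b;cv2.imwrite('pics/z9.png',np.clip(c[:,:,::-1]*1.8,0,255))
```

```text
t 10.43 p [0.5835 0.0192 0.1877] rpy [ 3.141e+00 -1.000e-03  2.970e-01] F [ 0.  -0.1 -0.7] w 0.443[ WARN:0@2.372] global loadsave.cpp:1063 imwrite_ Unsupported depth image for selected encoder is fallbacked to CV_8U.
```

View pics/z9.png

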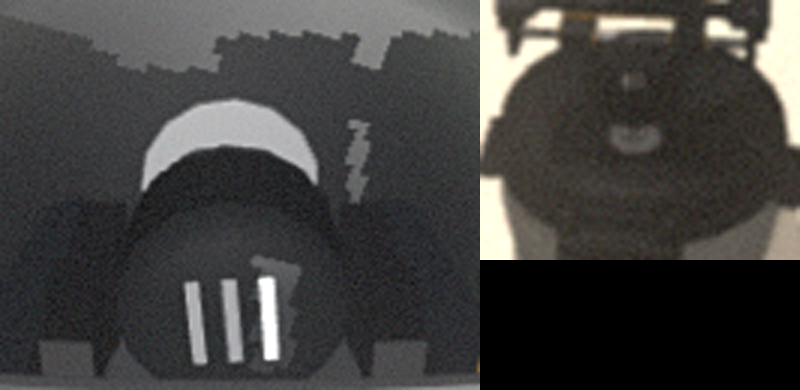

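The seal and the cap's slots line up sideways (both at x≈232 in the crop), and the rim has passed the stem's top with no contact force. I'll go on down.

Call:
apply_moves --plan '[0,0,0,0,0,0.004,-1,0,0,0,0,0,0.003,-1,0,0,0,0,0,0.002,-1,0,0,0,0,0,0,-1]'

```text
time_s: 10.92
eef_pos: [0.5838, 0.0195, 0.1786]
tool_rot: [-3.142, -0.001, 0.297]
contact_force: [1.7, 1.2, 1.7]
width: 0.437
```

Call:
apply_moves --plan '[0,0,0,0,0,0.002,-1,0,0,0,0,0,0.002,-1,0,0,0,0,0,0.002,-1,0,0,0,0,0,0,-1]'

```text
time_s: 11.42
eef_pos: [0.5846, 0.0202, 0.1726]
tool_rot: [3.141, -0.003, 0.298]
contact_force: [4.7, 3.2, -1.0]
width: 0.44
```

Call:
apply_moves --plan '[0,0,0,0.001,-0.0003,0.002,-1,0,0,0,0,0,0.002,-1,0,0,0,0,0,0.001,-1,0,0,0,0,0,0,-1]'

```text
time_s: 11.92
eef_pos: [0.5834, 0.0197, 0.1671]
tool_rot: [-3.141, 0.001, 0.297]
contact_force: [-1.0, 1.2, 1.3]
width: 0.44
```

Very near home. I'll build the push in small steps.

Call:
apply_moves --plan '[0,0,0,0,0,0.0006,-1,0,0,0,0,0,0,-1,0,0,0,0,0,0,-1]'

```text
time_s: 12.3
eef_pos: [0.5837, 0.0196, 0.1667]
tool_rot: [-3.141, 0.001, 0.297]
contact_force: [-2.8, 0.3, 4.7]
width: 0.444
```

Call:
apply_moves --plan '[0,0,0,0,0,0.0006,-1,0,0,0,0,0,0,-1,0,0,0,0,0,0,-1]'

```text
time_s: 12.68
eef_pos: [0.5838, 0.0196, 0.1663]
tool_rot: [-3.141, 0.001, 0.297]
contact_force: [-3.5, 0.5, 5.9]
width: 0.441
```

Call:
apply_moves --plan '[0,0,0,0,0,0.001,-1,0,0,0,-0.0003,0,0,-1,0,0,0,0,0,0,-1,0,0,0,0,0,0,-1]'

```text
time_s: 13.18
eef_pos: [0.5839, 0.0196, 0.1658]
tool_rot: [-3.141, -0.0, 0.297]
contact_force: [-4.5, 1.2, 10.0]
width: 0.441
```

Run:
```python
from h import *
s=snap('scene','s10.png');w=snap('wrist','w10.png');plan([],-1)
a=cv2.resize(w[170:300,180:340],(480,390),interpolation=2);b=cv2.resize(s[160:225,225:305],(320,260),interpolation=2)
c=np.zeros((390,800,3),np.uint8);c[:,:480]=a;c[:260,480:]=b;cv2.imwrite('pics/z10.png',np.clip(c[:,:,::-1]*1.8,0,255).astype(np.uint8))
```

```text
t 13.28 p [0.5839 0.0196 0.1658] rpy [-3.141 -0.     0.297] F [-5.7  1.1 10.9] w 0.44
```

View pics/z10.png

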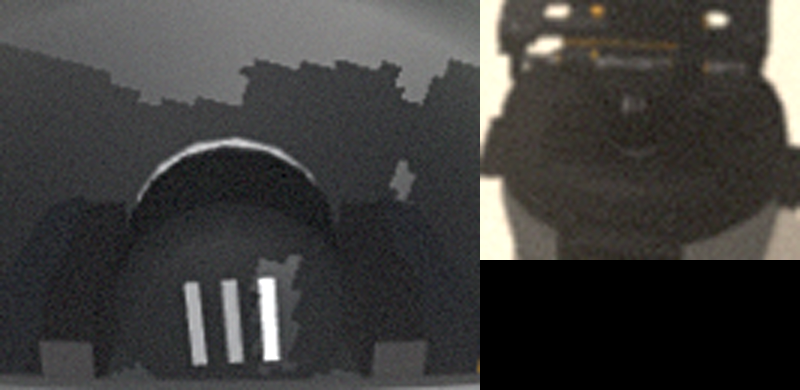

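The cap's rim sits concentrically on the seal, with only a thin, even sliver of seal visible. The push is about 10–11 N and the grip hasn't slipped. I'm handing in.

```bash
python3 -c "
from h import *
plan([],-1);print(workorder.finish_job());plan([],-1)"
```

```text
t 13.28 p [0.5839 0.0196 0.1658] rpy [-3.141 -0.     0.297] F [-5.7  1.1 10.9] w 0.44
the job is handed in; nothing more can be done
None
the job is handed in; nothing more can be done
```

I folded the lid shut, snapped the black cap over the vent stem, and handed the job in at 13.3 s with the gripper still holding the cap and pressing down. The job report gives no verdict, so this rests on my own last checks.

- **Lid:** I pressed it down until it met the stop at 43 N on the fingertips (wrist limit 120 N), and the pictures then showed it level. That is above the 40 N limit for the arm or gripper body, but I took that limit not to cover the fingers.
- **Cap:** I gripped it with the jaws turned about 86° so the fingers cleared the paddle blade. The force rose and then dropped as it passed the lugs. The rim height worked out from the tool position is about 1.7 mm below the seal's top face, so the seal is compressed. The wrist picture shows the cap concentric on the seal, tool tilt is about 0.001 rad, and the grip did not slip.
- **Push:** The last reading was about 11 N downward, with a leftover sideways force of about 6 N.
- **Camera disagreement:** The cameras differed by 2–4 mm on the stem's position. I used a value between them, then corrected it from the contact force.
- **Other objects:** I saw no contact with anything else on the counter, but I did not re-measure their positions at the end.

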